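# Restock the medicine carrier and shut its lid

## Robot

A 6-joint arm with a two-finger parallel gripper is mounted at the origin on a cart in front of the work surface, level with it; the furniture and walls round the work are solid. World frame = base frame: x ahead of the robot, y to its left, z up, the work surface at z = 0. Lengths are in mm, angles in rad, forces in N, time in s.
With the tool pointing down it reaches from about 150 to 775 mm from the base axis. Payload 6.1 kg.
Tool frame: the origin (TCP) lies midway between the tips of the shut fingers; the grasp point (between the pads) lies 19 mm behind it; z points along the fingers, y is the line along which they close (so a half turn about z gives the same grasp; the last joint's range is limited). The gripper opens to 85 mm and grips with 20 to 120 N. Pads are 22 mm wide; open, the fingers measure 114 mm over their backs; the gripper's body (76 mm by 85 mm) begins 54 mm behind the grasp point. The pads swing forward as they close: fully open they stand 13 mm farther back than shut.
Start: joints at [-1.304, 0.126, -0.04, 1.405, 0, 1.571], TCP at [138.408, -506.41, 231.295] pointing down, gripper open.
Joint ranges: [-2.72, 2.72], [-0.95, 1.95], [-1.27, 1.35], [-1.78, 2.02], [-1.46, 1.47], [-3.14, 3.14]. Speed limits (rad/s): [2.39, 2.39, 3.01, 3.14, 3.14, 3.14].

## Interface

Orientations are given as [roll, pitch, yaw] about the fixed x, y, z axes, in that order (R = Rz(yaw) Ry(pitch) Rx(roll)).
In Python, from cell import bot gives the robot as it stands.
- The arm moves only by the tool apply_moves, never from a script. Its argument "targets" is one flat list of numbers, 5 for each row, row after row: the opening, from -1 (shut) to 1 (fully open), then the shift along the world's x, y, z as a fraction of full scale, then the turn about the world's z as a fraction of full scale. A call has 1 to 20 rows; each row shifts and turns the commanded pose from where the row before left it; what a row does not reach is not made up. Full scale, the value 1, is 0.5 m for a shift and 360 degrees for a turn. A row lasts 1/8 s, in which the tool goes at most 62.5 mm and 10.7 degrees, less where a joint would pass 70% of its speed; a pose out of reach is approached as far as the arm can. A call with a number of a shift or a turn outside -1 to 1 is refused whole. A call with a gripper value outside its range is refused whole. The fingers move at their own pace and stop on an object; "force" is the grip in N (left out, the last holds). Time passes only in rows, so rows that do not move let the fingers close. It gives the time, the measured TCP pose, the force, the opening and the grip force at its end, in the units of the state.
- bot.state(): the state, without advancing time (a new reading comes with each control period).
- bot.get_image(name): name is "side" or "top"; returns a dict with "img" (480x640x3 uint8, red, green, blue), "vfov" (degrees; the focal length in pixels is half the picture's height over the tangent of half this angle, whatever the lens; pixels are square), "cx", "cy" (the principal point, pixels), "R" (3x3) and "t" (3): a world point X has camera coordinates R X + t. Camera axes: x right, y down, z forward; pixel columns grow to the right and rows downward; lengths in mm; the calibration is good to about 2 mm. A picture is of the moment at which its call begins. There is no depth.
- bot.job_done(): hands the job in; it is judged then, once.
The state is a dict: "t": time; "joints": joint angles; "qvel": joint speeds; "joint_efforts": joint torques, N m; "tool_pos": TCP position; "eef_rot": TCP orientation; "contact_force": force on the tool from outside, world axes, zero at the start; "torque": the same for the moment, N m; "finger_gap": opening from 0.0 (shut) to 1.0 (fully open); "gripper_force": force on a finger pad.
Only numpy, scipy, OpenCV 4.12 (cv2) and the standard library are available. Lean on these libraries where they do the work, as an engineer would, in place of code of your own. Each camera call takes 0.05 s, during which the arm holds its last target. There are 200 camera calls.

## Task

Restock the medicine carrier for the next round: stand the left-over purple- and pink-capped vials from the case back in free holes of the foam tray in the red basket, and stand every green-capped vial from the basket upright in its own pocket of the foam in the case. When it is packed, push down the red knuckle of the locked lid stay to break it while the lid still stands up, then lower the lid gently until it is fully shut, never letting it fall.

Things in the scene. Friction and masses are not known exactly. Their poses are not given: they have to be found in the camera images.
- green_vial_1_mid (a point): centre (half-way up) of a small upright injection vial with a green cap and green foot band, 27 mm in diameter and 56 mm tall over its cap, about 30 g; its z axis points from foot to cap; 2 to 4 of the 4 green-capped vials are present, each standing in a hole of the tray in the red basket at the start
- green_vial_2_mid (a point): centre (half-way up) of a small upright injection vial with a green cap and green foot band, 25 mm in diameter and 52 mm tall over its cap, about 30 g; its z axis points from foot to cap; 2 to 4 of the 4 green-capped vials are present, each standing in a hole of the tray in the red basket at the start
- green_vial_3_mid (a point): centre (half-way up) of a small upright injection vial with a green cap and green foot band, 27 mm in diameter and 56 mm tall over its cap, about 30 g; its z axis points from foot to cap; 2 to 4 of the 4 green-capped vials are present, each standing in a hole of the tray in the red basket at the start
- green_vial_4_mid (a point): centre (half-way up) of a small upright injection vial with a green cap and green foot band, 27 mm in diameter and 56 mm tall over its cap, about 30 g; its z axis points from foot to cap; 2 to 4 of the 4 green-capped vials are present, each standing in a hole of the tray in the red basket at the start
- pink_vial_1_mid (a point): centre (half-way up) of a small upright injection vial with a pink cap and pink foot band, 24 mm in diameter and 50 mm tall over its cap, about 30 g; its z axis points from foot to cap; left over from the last round: 1 or 2 of pink_vial_1, purple_vial_1 and purple_vial_2 are present, each standing in a pocket of the case at the start
- purple_vial_1_mid (a point): centre (half-way up) of a small upright injection vial with a purple cap and purple foot band, 27 mm in diameter and 57 mm tall over its cap, about 30 g; its z axis points from foot to cap; left over from the last round: 1 or 2 of pink_vial_1, purple_vial_1 and purple_vial_2 are present, each standing in a pocket of the case at the start
- purple_vial_2_mid (a point): centre (half-way up) of a small upright injection vial with a purple cap and purple foot band, 27 mm in diameter and 57 mm tall over its cap, about 30 g; its z axis points from foot to cap; left over from the last round: 1 or 2 of pink_vial_1, purple_vial_1 and purple_vial_2 are present, each standing in a pocket of the case at the start
- pink_vial_2_mid (a point): centre (half-way up) of a small upright injection vial with a pink cap and pink foot band, 24 mm in diameter and 50 mm tall over its cap, about 30 g; its z axis points from foot to cap; stands in a hole of the tray in the red basket among the green ones and stays there
- red_basket: red perforated plastic basket, 310 x 235 mm, walls 85 mm high and 9 mm thick, loose (about 0.65 kg); origin at the centre of its underside, x along its long side, y along its short side. Fixed in it is a pale grey foam vial tray, 250 x 140 mm, top 34 mm above the worktop, with eight holes 36 mm square and 28 mm deep (floors at z 6 mm), centred at x -90, -30, 30, 90 and y -31, 31 mm
- medicine_case: light-grey medicine carrier, fixed, standing sideways: 190 mm from front to hinge side (x) by 220 mm (y), rim 115 mm high, walls 5 mm; origin at the centre of its underside, x from its front (robot's left) to the hinge side (robot's right), y away from the robot. A foam insert (top 70 mm high) with four pockets fills its far three quarters; a channel along the near wall (-y) takes the lid stay
- pocket_0 (a point): centre of the floor of one of the four square pockets in the foam, 36 x 36 mm, 28 mm deep, floor 42 mm above the worktop; each takes one vial upright, of which the upper 22 to 29 mm then stand clear of the foam; axes as the case
- pocket_1 (a point): centre of the floor of one of the four square pockets in the foam, 36 x 36 mm, 28 mm deep, floor 42 mm above the worktop; each takes one vial upright, of which the upper 22 to 29 mm then stand clear of the foam; axes as the case
- pocket_2 (a point): centre of the floor of one of the four square pockets in the foam, 36 x 36 mm, 28 mm deep, floor 42 mm above the worktop; each takes one vial upright, of which the upper 22 to 29 mm then stand clear of the foam; axes as the case
- pocket_3 (a point): centre of the floor of one of the four square pockets in the foam, 36 x 36 mm, 28 mm deep, floor 42 mm above the worktop; each takes one vial upright, of which the upper 22 to 29 mm then stand clear of the foam; axes as the case
- lid_hinge (a point): middle of the lid's hinge line, which runs along the case's y at the rim on the robot's right; axes as the case. The shut lid reaches 185 mm from it towards the case's front
- lid_handle (a point): middle of the lid's handle: a round black bar 12 mm thick and 110 mm long, parallel to the hinge line and 221 mm from it, with a 30 mm gap to the lid's front edge; uppermost while the lid stands open; when the lid is shut it is level, beside the case on the robot's left, 121 mm above the worktop. Its axes turn with the lid
- lid (a joint): lid angle, rad: 0 shut flat on the rim, 1.55 (upright) at the start. The lid weighs about 0.45 kg; once the stay is broken its stiff knuckle still holds the lid, but from about 1.0 rad down the lid falls shut hard by its own weight unless it is held
- stay_knuckle (a point): axis of the knuckle that joins the two links of the lid stay, centre of a red barrel 20 mm in diameter and 26 mm long lying along the case's y; at the start it stands about 40 mm above the rim by the wall nearest the robot. It swings about stay_foot
- stay_foot (a point): lower pivot of the lid stay on the inside of the case's near wall; the lower steel link (89 mm) runs from here up and towards the hinge side to the knuckle, and an equal upper link from the knuckle to the lid, 88 mm from its hinge; axes as the case
- stay_upper (a joint): fold angle of the stay, rad: -0.10 locked (knuckle bowed up past straight on its stop, so that pulling the lid cannot close it), 0 straight, growing as the knuckle is pushed down and towards the hinge, 2.3 when the lid is shut. Pushing takes about 5 to 10 N; the knuckle is stiff and stays where it is left; at 0.6 the stay is clearly broken and the lid stands at about 1.45 rad
Things that resemble listed ones, but are neither listed nor needed, are in the scene too. Leave any blue or orange look-alike of the part that bears green_vial_1_mid alone.

How it is judged (in metres and radians):
On the way, in this order (a step that is already met when the one before it is completed fails the run):
1. every green-capped vial that is present stands upright in a pocket of the case and the purple- and pink-capped ones stand in the tray in the basket, with the stay still locked (x of green_vial_1_mid in the frame of medicine_case between -0.08 and 0.05 m and y of green_vial_1_mid in the frame of medicine_case between -0.04 and 0.09 m and z of each of green_vial_1_mid, green_vial_2_mid, green_vial_3_mid, green_vial_4_mid in the frame of medicine_case below 0.08 m and angle between each of green_vial_1_mid, green_vial_2_mid, green_vial_3_mid, green_vial_4_mid, pink_vial_1_mid, purple_vial_1_mid, purple_vial_2_mid, pink_vial_2_mid's own z axis and vertical below 0.2 rad and x of green_vial_2_mid in the frame of medicine_case between -0.08 and 0.05 m and y of green_vial_2_mid in the frame of medicine_case between -0.04 and 0.09 m and x of green_vial_3_mid in the frame of medicine_case between -0.08 and 0.05 m and y of green_vial_3_mid in the frame of medicine_case between -0.04 and 0.09 m and x of green_vial_4_mid in the frame of medicine_case between -0.08 and 0.05 m and y of green_vial_4_mid in the frame of medicine_case between -0.04 and 0.09 m and x of pink_vial_1_mid in the frame of red_basket between -0.145 and 0.145 m and y of pink_vial_1_mid in the frame of red_basket between -0.107 and 0.107 m and z of each of pink_vial_1_mid, purple_vial_1_mid, purple_vial_2_mid, pink_vial_2_mid in the frame of red_basket below 0.045 m and x of purple_vial_1_mid in the frame of red_basket between -0.145 and 0.145 m and y of purple_vial_1_mid in the frame of red_basket between -0.107 and 0.107 m and x of purple_vial_2_mid in the frame of red_basket between -0.145 and 0.145 m and y of purple_vial_2_mid in the frame of red_basket between -0.107 and 0.107 m and x of pink_vial_2_mid in the frame of red_basket between -0.145 and 0.145 m and y of pink_vial_2_mid in the frame of red_basket between -0.107 and 0.107 m and value of joint stay_upper below 0.1 rad), for 0.2 s.
2. the stay is broken at its knuckle while the lid still stands up (value of joint stay_upper above 0.3 rad and value of joint lid above 0.9 rad), for 0.2 s.
3. the lid is shut (value of joint lid below 0.04 rad), for 0.2 s.
At the end, for the whole second after the job is handed in: the lid is within 0.04 rad of shut; every green-capped vial present stands in a pocket of the case (centre lower than 80 mm, tilt under 0.2 rad); the purple- and pink-capped ones stand in the tray in the basket (centre lower than 45 mm, tilt under 0.2 rad) (x of green_vial_1_mid in the frame of medicine_case between -0.08 and 0.05 m and y of green_vial_1_mid in the frame of medicine_case between -0.04 and 0.09 m and z of each of green_vial_1_mid, green_vial_2_mid, green_vial_3_mid, green_vial_4_mid in the frame of medicine_case below 0.08 m and angle between each of green_vial_1_mid, green_vial_2_mid, green_vial_3_mid, green_vial_4_mid, pink_vial_1_mid, purple_vial_1_mid, purple_vial_2_mid, pink_vial_2_mid's own z axis and vertical below 0.2 rad and x of green_vial_2_mid in the frame of medicine_case between -0.08 and 0.05 m and y of green_vial_2_mid in the frame of medicine_case between -0.04 and 0.09 m and x of green_vial_3_mid in the frame of medicine_case between -0.08 and 0.05 m and y of green_vial_3_mid in the frame of medicine_case between -0.04 and 0.09 m and x of green_vial_4_mid in the frame of medicine_case between -0.08 and 0.05 m and y of green_vial_4_mid in the frame of medicine_case between -0.04 and 0.09 m and x of pink_vial_1_mid in the frame of red_basket between -0.145 and 0.145 m and y of pink_vial_1_mid in the frame of red_basket between -0.107 and 0.107 m and z of each of pink_vial_1_mid, purple_vial_1_mid, purple_vial_2_mid, pink_vial_2_mid in the frame of red_basket below 0.045 m and x of purple_vial_1_mid in the frame of red_basket between -0.145 and 0.145 m and y of purple_vial_1_mid in the frame of red_basket between -0.107 and 0.107 m and x of purple_vial_2_mid in the frame of red_basket between -0.145 and 0.145 m and y of purple_vial_2_mid in the frame of red_basket between -0.107 and 0.107 m and x of pink_vial_2_mid in the frame of red_basket between -0.145 and 0.145 m and y of pink_vial_2_mid in the frame of red_basket between -0.107 and 0.107 m and value of joint lid below 0.04 rad); the robot touches nothing.
It fails at once if the lid falls or is slammed (turns shut faster than 2 rad/s) (velocity of joint lid below -2 rad/s).
Of green_vial_1, green_vial_2, green_vial_3, green_vial_4 only 2 to 4 are there at a start; the rules pass over those that are not, and their reading is None.
Of pink_vial_1, purple_vial_1, purple_vial_2 only 1 to 2 are there at a start; the rules pass over those that are not, and their reading is None.
At some moment in a run one of red_basket may be knocked a few centimetres aside while the robot is not near it.
It also fails if it takes over 210 s, if anything falls off the work surface, if the arm or the gripper's body presses on something with over 40 N, if the wrist force passes 120 N, or if a joint passes its speed limit or range.

## Working session

There is one attempt and no reset: what is moved stays moved. The work goes in short steps, Python scripts to look and compute and a tool call to move; the robot and the scene stay as the last step left them, time stands still between calls to the robot, and variables do not carry over. Pictures are saved under pics/ and viewed, at most 16 in all, crops included, and the job is handed in when it is done.

Besides the shell and the picture viewer there is one more tool, called after "Emit:" as name(argument=value, ...) on one line, values as JSON. apply_moves: Moves the arm, as the interface text tells. Shift numbers are shares of 0.5 m and turn numbers shares of 360 degrees, none past 1 either way. Its arguments: {"type":"object","properties":{"targets":{"type":"array","items":{"type":"number","minimum":-1,"maximum":1}},"force":{"type":"number"}},"required":["targets"]}

```bash
mkdir -p pics; ls; python3 - <<'E'
from cell import bot
import cv2
print(bot.state())
for n in("top","side"):
    d=bot.get_image(n); cv2.imwrite(f"pics/{n}0.png",d["img"][:,:,::-1]); print(n,d["vfov"],d["cx"],d["cy"],d["R"],d["t"])
E
```

```text
pics
{'t': 0.0, 'joints': array([-1.30398132e+00,  1.26395476e-01, -4.06167163e-02,  1.40540898e+00,
        4.50279495e-06,  1.57078418e+00]), 'qvel': array([ 3.76906318e-06,  2.53620288e-04,  6.20298111e-04, -1.16117399e-03,
       -2.14320369e-03,  4.48510305e-04]), 'joint_efforts': array([-2.08118312e-03, -4.35909534e+01,  3.52927065e+01,  1.71557267e-02,
        5.04594288e-05, -3.49637268e-06]), 'tool_pos': array([ 138.31371928, -506.02285442,  230.5163734 ]), 'eef_rot': array([-3.13996781e+00, -4.52251957e-06,  2.66827146e-01]), 'contact_force': array([ 0.28164555,  0.0645173 , -0.14271716]), 'torque': array([-0.00630944,  0.01135516, -0.00457469]), 'gripper_force': 0.0, 'finger_gap': 0.9992036493822005}
top 52.80157350903687 323.88785779444225 232.59262051393256 [[-0.00962401 -0.99987154 -0.01281701]
 [-0.99079683  0.01126574 -0.13488781]
 [ 0.13501487  0.01140089 -0.99077798]] [ 112.01537809  541.66067606 1318.73417973]
side 51.84271769954936 317.7195249749874 237.99262222922835 [[-0.9464973  -0.32199133  0.02155116]
 [-0.22174029  0.60038134 -0.76835766]
 [ 0.23446559 -0.7320272  -0.63965777]] [ 514.34309907  211.56343924 1024.57812977]
```

View pics/top0.png

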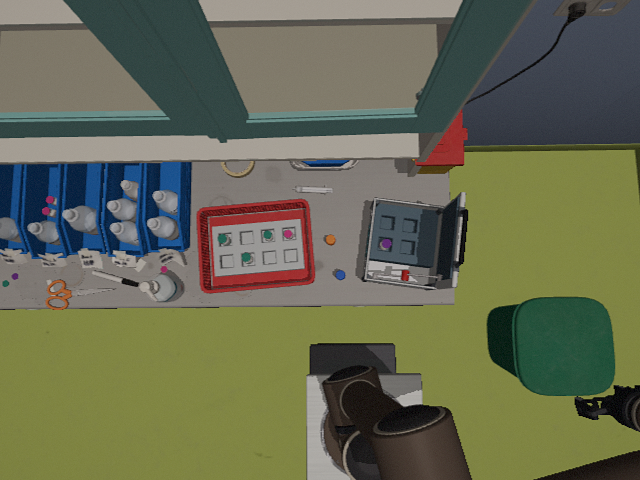

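View pics/side0.png

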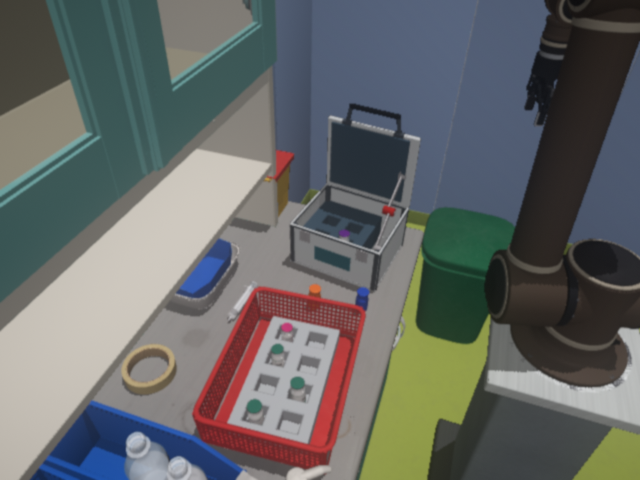

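Three greens and one pink in the basket, one purple in the case (top px 385,244), red knuckle at about (405,274). Now measure.

```bash
cat > h.py <<'E'
import numpy as np, cv2
from cell import bot
def cam(n): 
    d=bot.get_image(n); d["f"]=d["img"].shape[0]/2/np.tan(np.radians(d["vfov"]/2)); return d
def ray(d,u,v):
    R=np.array(d["R"]);t=np.array(d["t"])
    return -R.T@t, R.T@np.array([(u-d["cx"])/d["f"],(v-d["cy"])/d["f"],1])
def onz(d,u,v,z):
    c,r=ray(d,u,v); return c+r*(z-c[2])/r[2]
def tri(d1,p1,d2,p2):
    c1,r1=ray(d1,*p1);c2,r2=ray(d2,*p2)
    s=np.linalg.lstsq(np.c_[r1,-r2],c2-c1,rcond=None)[0]
    a,b=c1+r1*s[0],c2+r2*s[1]; return (a+b)/2,np.linalg.norm(a-b)
def proj(d,X):
    p=np.array(d["R"])@np.array(X)+np.array(d["t"]); return d["f"]*p[0]/p[2]+d["cx"],d["f"]*p[1]/p[2]+d["cy"]
COL=dict(green=(70,95,90,40),purple=(135,155,80,60),pink=(156,174,120,90),red=(-8,8,150,90))
def blobs(d,col,roi,amin=6):
    h=cv2.cvtColor(d["img"],cv2.COLOR_RGB2HSV).astype(int); a,b,s,v=COL[col]
    H=h[...,0] if a>=0 else np.where(h[...,0]>90,h[...,0]-180,h[...,0])
    m=((H>=a)&(H<=b)&(h[...,1]>=s)&(h[...,2]>=v)).astype(np.uint8)
    k=np.zeros_like(m); x0,y0,x1,y1=roi; k[y0:y1,x0:x1]=1
    n,_,st,c=cv2.connectedComponentsWithStats(m*k)
    return [(c[i].round(1),st[i,4],st[i,:4]) for i in range(1,n) if st[i,4]>=amin]
E
python3 - <<'E'
from h import *
T=cam("top");S=cam("side")
for c in("green","pink","purple"):
    for b in blobs(T,c,(195,195,465,295)): print("T",c,b[0],b[1],onz(T,*b[0],62 if c!="purple" else 99).round(1))
    for b in blobs(S,c,(190,180,420,460)): print("S",c,b[0],b[1],onz(S,*b[0],62 if c!="purple" else 99).round(1))
for b in blobs(T,"red",(365,195,450,290)): print("T red",b)
for b in blobs(S,"red",(370,190,420,250)): print("S red",b)
a=cv2.resize(T["img"][180:300,190:350],(800,600),interpolation=cv2.INTER_CUBIC)
b=cv2.resize(T["img"][185:305,340:500],(800,600),interpolation=cv2.INTER_CUBIC)
cv2.imwrite("pics/bask.png",a[:,:,::-1]);cv2.imwrite("pics/case.png",b[:,:,::-1])
E
```

```text
T green [267.3 234.2] 49 [536.8 262.1  62. ]
T green [221.6 238.2] 59 [527.1 388.2  62. ]
T green [245.5 256.7] 59 [475.2 321.5  62. ]
S green [276.9 348.6] 69 [534.3 265.9  62. ]
S green [297.2 382.4] 106 [473.4 321.1  62. ]
S green [253.9 405.7] 129 [525.6 387.5  62. ]
T pink [287. 233.] 45 [539.5 207.7  62. ]
S pink [361.6 307.4] 7 [412.6 113.2  62. ]
S pink [286.3 327.1] 76 [536.8 212.4  62. ]
T purple [386.3 243. ] 74 [504.5 -60.4  99. ]
S purple [344.  233.1] 55 [502.5 -58.6  99. ]
T red (array([404.8, 274.8]), np.int32(64), array([401, 270,   8,  11], dtype=int32))
S red (array([388.1, 209.8]), np.int32(64), array([383, 206,  12,   9], dtype=int32))
```

View pics/case.png

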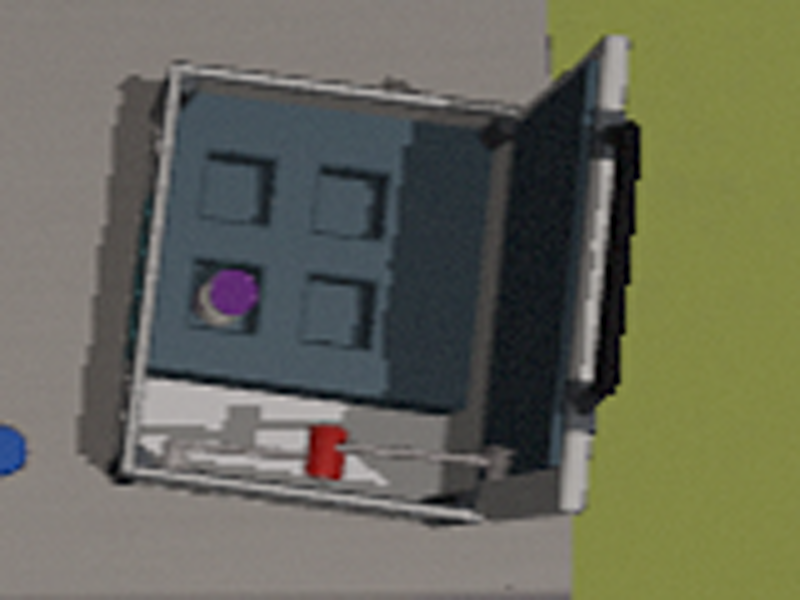

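View pics/bask.png

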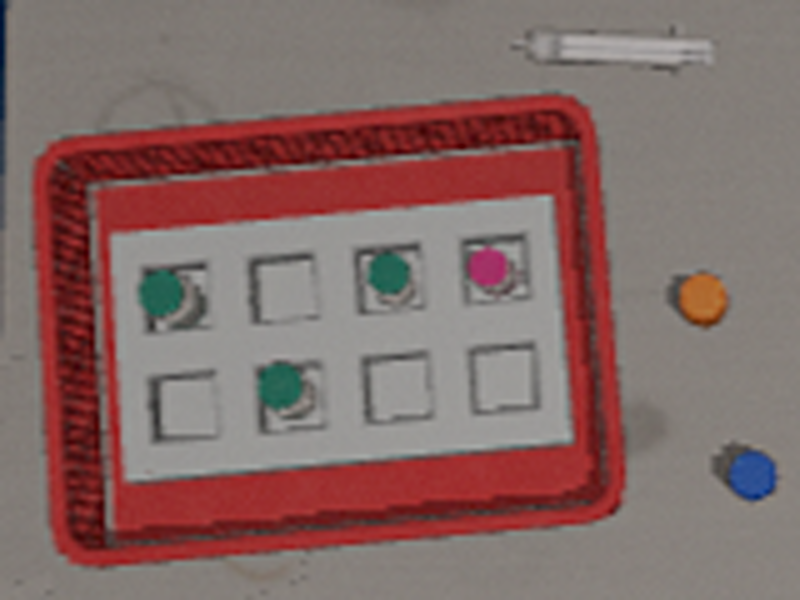

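Case pockets are at crop (240,188), (352,204), (229,297 — purple), (339,311); tray holes lie in two rows from (178,298)–(496,269) and (185,406)–(505,378).

```bash
python3 - <<'E'
from h import *
T=cam("top");S=cam("side")
P=[onz(T,340+u/5,185+v/5,70) for u,v in((240,188),(352,204),(229,297),(339,311))]
print("pockets",np.round(P,1)); 
d=(P[1]-P[0]+P[3]-P[2]);print("case x dir deg",np.degrees(np.arctan2(d[1],d[0])),"y",np.degrees(np.arctan2(*(P[0]-P[2]+P[1]-P[3])[[1,0]])))
Hh=[onz(T,190+u/5,180+v/5,34) for u,v in((178,298),(284,289),(390,279),(496,269),(185,406),(291,396),(398,388),(505,378))]
print("holes",np.round(Hh,1)); d=Hh[3]-Hh[0]+Hh[7]-Hh[4];print("basket",np.degrees(np.arctan2(d[1],d[0])))
print("hspacing",np.linalg.norm(Hh[3]-Hh[0]),np.linalg.norm(Hh[4]-Hh[0]))
print("knuckle",tri(T,(404.8,274.8),S,(388.1,209.8)))
for p,q in (((267.3,234.2),(276.9,348.6)),((221.6,238.2),(253.9,405.7)),((245.5,256.7),(297.2,382.4)),((386.3,243),(344,233.1))): print("cap",tri(T,p,S,q))
print("shelf",tri(T,(418,160),S,(272,155)))
# handle ends from top crop / lid
print("handle",tri(T,(340+628/5,185+260/5),S,(373,110)))
E
```

```text
pockets [[ 564.   -70.    70. ]
 [ 554.4 -130.9   70. ]
 [ 504.   -62.4   70. ]
 [ 495.7 -121.9   70. ]]
case x dir deg -98.44650133911735 y -7.991426804637193
holes [[526.5 383.2  34. ]
 [531.  323.4  34. ]
 [536.  263.7  34. ]
 [541.  204.   34. ]
 [465.6 378.1  34. ]
 [470.6 318.8  34. ]
 [474.4 258.9  34. ]
 [479.4 199.   34. ]]
basket -85.49740855876254
hspacing 179.72593873504906 61.11753317993766
knuckle (array([416.32330547, -97.47529002, 160.18911068]), np.float64(0.7630962617028917))
cap (array([536.6790946 , 262.54182337,  57.10257474]), np.float64(1.4984170909295074))
cap (array([526.22762208, 387.87686031,  62.50892152]), np.float64(1.5726706757314104))
cap (array([474.2816799 , 321.32267204,  62.15888573]), np.float64(1.8693922563706378))
cap (array([503.91122037, -60.74821348,  97.16778403]), np.float64(1.6874622245624697))
shelf (array([ 699.69091409, -128.59372378,  221.37512467]), np.float64(7.990639909967337))
handle (array([ 491.18234906, -204.37238809,  335.90629853]), np.float64(4.441506947267673))
```

Emit:
apply_moves(targets=[0.1,0.045,0.078,0,-0.0085,0.1,0.045,0.078,0,-0.0085,0.1,0.045,0.078,0,-0.0085,0.1,0.045,0.078,0,-0.0085,0.1,0.045,0.078,0,-0.0085,0.1,0.017,0.083,0,0,0.1,0.017,0.083,0,0,0.1,0.017,0.083,0,0,0.1,0.017,0.083,0,0,0.1,0.017,0.083,0,0,0.1,0.017,0.083,0,0,0.1,0,0,0,0], force=20)

```text
t: 1.8
tool_pos: [302.1, -60.3, 231.4]
eef_rot: [-3.141, -0.001, 0.006]
contact_force: [0.2, -0.2, -0.3]
finger_gap: 0.549
gripper_force: 0.0
```

Emit:
apply_moves(targets=[0.1,0.08,0,0,0,0.1,0.08,0,0,0,0.1,0.08,0,0,0,0.1,0.08,0,0,0,0.1,0.084,0,0,0,0.1,0,0,-0.08,0,0.1,0,0,-0.08,0,0.1,0,0,-0.06,0,0.1,0,0,0,0])

```text
t: 2.92
tool_pos: [502.0, -63.4, 119.0]
eef_rot: [-3.141, 0.005, -0.002]
contact_force: [0.8, -1.2, 1.4]
finger_gap: 0.549
gripper_force: 0.0
```

```bash
python3 - <<'E'
from h import *
S=cam("side");T=cam("top")
print(bot.state()["tool_pos"])
o=np.vstack([cv2.resize(S["img"][100:290,280:440],(640,760))[:600]]);cv2.imwrite("pics/s1.png",o[:,:,::-1])
E
```

```text
[504.12001037 -63.28898476 122.10936343]
```

View pics/s1.png

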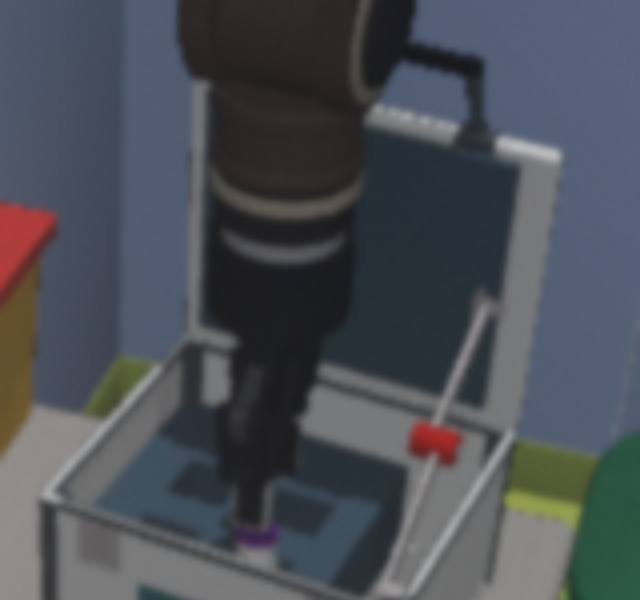

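Emit:
apply_moves(targets=[0.1,0,0.005,-0.044,0,0.1,0,0,-0.044,0,0.1,0,0,0,0,0.1,0,0,0,0,-1,0,0,0,0,-1,0,0,0,0,-1,0,0,0,0,-1,0,0,0,0,-1,0,0,0,0,-1,0,0,0,0], force=25)

```text
t: 4.28
tool_pos: [504.9, -59.9, 78.8]
eef_rot: [-3.142, -0.003, -0.0]
contact_force: [-0.2, 1.0, 6.7]
finger_gap: 0.274
gripper_force: 23.9
```

Emit:
apply_moves(targets=[-1,0,0,0.06,0,-1,0,0,0.08,0,-1,0,0,0.08,0,-1,-0.005,0.08,0.02,0,-1,-0.005,0.08,0,0,-1,-0.01,0.08,0,0,-1,-0.01,0.08,0,0,-1,-0.01,0.08,0,0,-1,-0.01,0.08,0,0,-1,0,0.036,0,0,-1,0,0,0,0])

```text
t: 5.65
tool_pos: [487.7, 95.1, 197.2]
eef_rot: [-3.061, 0.001, 0.145]
contact_force: [0.1, 0.4, -0.8]
finger_gap: 0.271
gripper_force: 23.7
```

```bash
python3 - <<'E'
from h import *
S=cam("side");T=cam("top")
p=bot.state()["tool_pos"];print(p)
u,v=map(int,proj(S,p));
print(blobs(S,"purple",(u-60,v-60,u+60,v+60)))
for b in blobs(S,"purple",(u-60,v-60,u+60,v+60)):
    c,r=ray(S,*b[0]); print((c+r*(p[1]-c[1])/r[1]).round(1))
o=cv2.resize(S["img"][max(v-100,0):v+140,u-120:u+200],(800,600));cv2.imwrite("pics/s2.png",o[:,:,::-1])
E
```

```text
[487.67169638  94.45557818 197.25817154]
[]
```

View pics/s2.png

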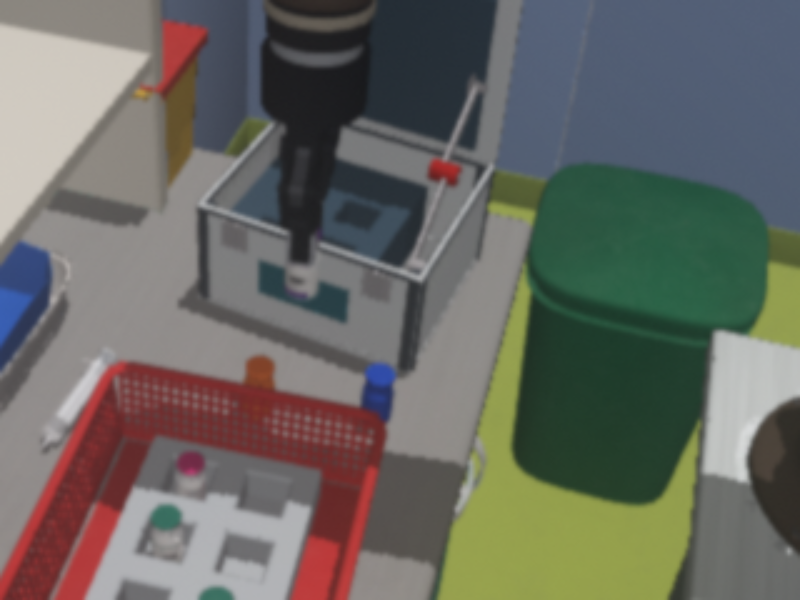

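The vial is held; the move fell short and the tool has tilted, so check the joints.

```bash
python3 - <<'E'
from h import *
s=bot.state();print(s["joints"].round(3),s["qvel"].round(3),s["eef_rot"].round(3),s["tool_pos"].round(1),s["t"])
E
```

```text
[ 0.143  0.075 -0.173  1.324  0.081  3.141] [-0.006 -0.001 -0.001  0.     0.001  0.001] [-3.061e+00  1.000e-03  1.440e-01] [487.7  94.5 197.3] 5.75
```

Emit:
apply_moves(targets=[-1,0,0,0,0.028,-1,0,0,0,0.028,-1,0,0,0,0.028,-1,0,0,0,0.028,-1,0,0,0,0.028,-1,0,0,0,0.028,-1,0,0,0,0.028,-1,0,0,0,0.028,-1,0,0,0,0])

```text
t: 6.88
tool_pos: [487.7, 94.4, 197.3]
eef_rot: [-3.06, 0.001, 1.55]
contact_force: [0.0, -0.1, 0.5]
finger_gap: 0.277
gripper_force: 23.7
```

Emit:
apply_moves(targets=[-1,0,0,0,0.029,-1,0,0,0,0.029,-1,0,0,0,0.029,-1,0,0,0,0.029,-1,0,0,0,0.029,-1,0,0,0,0.029,-1,0,0,0,0.029,-1,0,0,0,0.029,-1,0,0,0,0.029,-1,0,0,0,0.029,-1,0,0,0,0.029,-1,0,0,0,0.029,-1,0,0,0,0.029,-1,0,0,0,0.029,-1,0,0,0,0.029,-1,0,0,0,0.029,-1,0,0,0,0.029,-1,0,0,0,0.029,-1,0,0,0,0.029,-1,0,0,0,0.029])

```text
t: 9.38
tool_pos: [487.5, 94.3, 197.5]
eef_rot: [-3.06, 0.001, -1.085]
contact_force: [0.4, 0.3, -0.6]
finger_gap: 0.271
gripper_force: 23.7
```

Emit:
apply_moves(targets=[-1,0,0,0,0.029,-1,0,0,0,0.029,-1,0,0,0,0.029,-1,0,0,0,0.029,-1,0,0,0,0.029,-1,0,0,0,0.029,-1,0,0,0,0.02,-1,0,-0.04,0,0,-1,0,0,0,0,-1,0,0,0,0])

```text
t: 10.62
tool_pos: [486.6, 81.9, 197.5]
eef_rot: [-3.066, 0.001, 0.119]
contact_force: [2.0, -0.5, 0.5]
finger_gap: 0.271
gripper_force: 23.7
```

```bash
python3 - <<'E'
from h import *
s=bot.state();print(s["joints"].round(3),s["eef_rot"].round(3),s["tool_pos"].round(1),s["t"])
E
```

```text
[ 0.122  0.068 -0.18   1.324  0.075 -3.139] [-3.066e+00  1.000e-03  1.190e-01] [486.6  81.9 197.5] 10.625
```

Emit:
apply_moves(targets=[-1,0,-0.06,0,0,-1,0,-0.06,0,0,-1,0,-0.06,0,0,-1,0,-0.06,0,0,-1,0,-0.06,0,0,-1,0,0,0,0])

```text
t: 11.38
tool_pos: [482.2, 10.1, 197.3]
eef_rot: [-3.128, 0.002, 0.012]
contact_force: [0.6, -0.1, -1.2]
finger_gap: 0.275
gripper_force: 23.7
```

Emit:
apply_moves(targets=[-1,0,-0.06,0,0,-1,0,0,0,-0.029,-1,0,0,0,-0.029,-1,0,0,0,-0.029,-1,0,0,0,-0.029,-1,0,0,0,-0.029,-1,0,0,0,-0.029,-1,0,0,0,-0.029,-1,0,0,0,-0.029,-1,0,0,0,-0.029,-1,0,0,0,-0.029,-1,0,0,0,-0.029,-1,0,0,0,-0.029,-1,0,0,0,-0.029,-1,0,0,0,0])

```text
t: 13.25
tool_pos: [482.4, -3.4, 197.3]
eef_rot: [-3.14, 0.001, -2.375]
contact_force: [-0.1, -0.2, 0.2]
finger_gap: 0.274
gripper_force: 23.7
```

Emit:
apply_moves(targets=[-1,0,0,0,-0.0244,-1,0,0,0,-0.0244,-1,0,0,0,-0.0244,-1,0,0,0,-0.0244,-1,0,0,0,-0.0244,-1,-0.002,0.081,0,0,-1,-0.002,0.081,0,0,-1,-0.002,0.081,0,0,-1,0,0.081,0,0,-1,0,0.081,0,0,-1,0,0,-0.08,0,-1,0,0,-0.08,0,-1,0,0,0,0,-1,0,0,0,0])

```text
t: 15.0
tool_pos: [480.0, 199.4, 118.7]
eef_rot: [-3.141, 0.003, 3.141]
contact_force: [-0.8, -0.0, -0.1]
finger_gap: 0.273
gripper_force: 23.8
```

```bash
python3 - <<'E'
from h import *
S=cam("side");T=cam("top")
s=bot.state();print(s["joints"].round(3),s["eef_rot"].round(3),s["tool_pos"].round(1),s["t"])
for c in("green","pink","purple"):
    for b in blobs(S,c,(190,180,420,460)): print("S",c,b[0],b[1],onz(S,*b[0],62 if c!="purple" else s["tool_pos"][2]+18).round(1))
o=cv2.resize(S["img"][180:480,200:420],(586,800))[200:];
cv2.imwrite("pics/s3.png",o[:,:,::-1])
E
```

```text
[ 0.395  0.137 -0.273  1.156 -0.002  0.396] [3.141 0.005 3.14 ] [480.5 199.6 119.4] 15.1
S green [297.  382.3] 123 [473.8 321.   62. ]
S green [253.9 405.8] 132 [525.5 387.7  62. ]
S pink [361.6 307.4] 7 [412.6 113.2  62. ]
S pink [286.6 326.7] 66 [536.6 211.2  62. ]
S purple [322.5 304. ] 10 [470.  197.9 137.4]
```

View pics/s3.png

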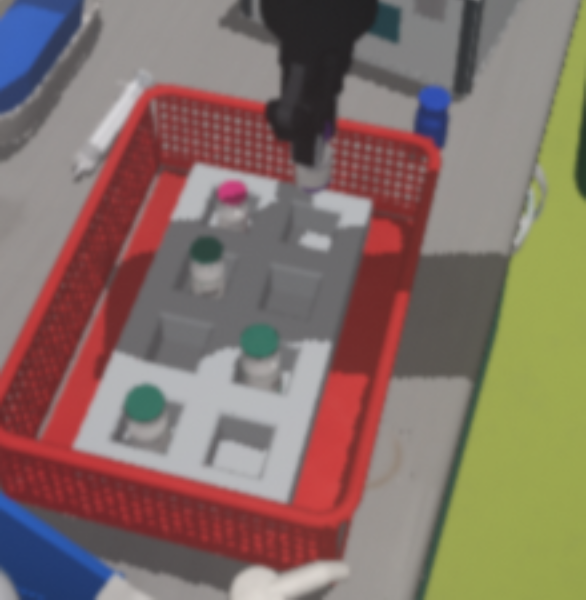

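Emit:
apply_moves(targets=[-1,-0.001,-0.001,-0.04,0,-1,0,0,-0.04,0,-1,0,0,-0.03,0,-1,0,0,-0.02,0,-1,0,0,-0.016,0,-1,0,0,0,0,-1,0,0,0,0])

```text
t: 15.98
tool_pos: [479.1, 199.0, 44.7]
eef_rot: [-3.141, 0.002, 3.14]
contact_force: [0.2, 0.5, -1.0]
finger_gap: 0.278
gripper_force: 23.8
```

Emit:
apply_moves(targets=[-1,0,0,-0.003,0,0.05,0,0,0,0,0.05,0,0,0,0,0.05,0,0,0,0,0.05,0,0,0.05,0,0.05,0,0,0.09,0,0.05,-0.003,0.08,0,0,0.05,-0.003,0.08,0,0,0.05,-0.003,0.084,0,0,0.05,0,0,0,0,0.05,0,0,0,0])

```text
t: 17.35
tool_pos: [474.0, 320.5, 112.5]
eef_rot: [-3.14, 0.001, 3.14]
contact_force: [0.2, -0.6, 0.4]
finger_gap: 0.526
gripper_force: 0.0
```

```bash
python3 - <<'E'
from h import *
S=cam("side");T=cam("top")
s=bot.state();print(s["joints"].round(3),s["eef_rot"].round(3),s["tool_pos"].round(1),s["t"],s["finger_gap"])
for c in("green","pink","purple"):
    for b in blobs(S,c,(190,180,420,460)): print("S",c,b[0],b[1],onz(S,*b[0],62).round(1))
    for b in blobs(T,c,(195,195,465,295)): print("T",c,b[0],b[1],onz(T,*b[0],62).round(1))
E
```

```text
[ 0.595  0.238 -0.164  1.168 -0.002  0.597] [-3.140e+00  1.000e-03  3.139e+00] [474.3 319.9 112.7] 17.45 0.5214648857030527
S green [276.  347.7] 50 [536.7 264.6  62. ]
S green [297.6 385.6] 20 [470.5 326.9  62. ]
T green [267.3 234.2] 49 [536.8 262.1  62. ]
S pink [361.6 307.4] 7 [412.6 113.2  62. ]
T pink [287.3 233.2] 46 [538.9 206.9  62. ]
S purple [316.7 330.5] 104 [478.7 200.4  62. ]
T purple [289.1 254.4] 62 [480.3 201.9  62. ]
```

Emit:
apply_moves(targets=[0.05,0,0.003,-0.07,0,0.05,0,0,-0.07,0,0.05,0,0,0,0,0.05,0,0,0,0,-1,0,0,0,0,-1,0,0,0,0,-1,0,0,0,0,-1,0,0,0,0,-1,0,0,0,0,-1,0,0,0,0])

```text
t: 18.7
tool_pos: [475.4, 322.5, 44.6]
eef_rot: [-3.141, 0.005, 3.14]
contact_force: [0.2, -2.7, 6.6]
finger_gap: 0.274
gripper_force: 24.2
```

Emit:
apply_moves(targets=[-1,0,0,0.097,0,-1,0,0,0.097,0,-1,0,0,0.097,0,-1,0.0158,-0.0907,0,0,-1,0.0158,-0.0907,0,0,-1,0.0158,-0.0907,0,0,-1,0.0158,-0.0907,0,0,-1,0.0158,-0.0907,0,0,-1,0.0158,-0.0907,0,0,-1,0.0158,-0.0907,0,0,-1,0.0158,-0.0907,0,0,-1,0.0158,-0.0907,0,0,-1,0.0158,-0.0907,0,0,-1,0,0,0,0,-1,0,0,-0.06,0,-1,0,0,0,0,-1,0,0,0,0])

```text
t: 20.82
tool_pos: [553.4, -130.3, 159.3]
eef_rot: [-3.141, 0.002, 3.141]
contact_force: [0.5, 1.0, 0.0]
finger_gap: 0.27
gripper_force: 25.0
```

```bash
python3 - <<'E'
from h import *
S=cam("side");T=cam("top")
s=bot.state();print(s["joints"].round(3),s["eef_rot"].round(3),s["tool_pos"].round(1),s["t"],s["finger_gap"])
p=s["tool_pos"];u,v=map(int,proj(S,p-[0,0,36]));print(u,v,proj(S,p-[0,0,36]))
for c in("green","pink","purple"):
    for b in blobs(S,c,(190,180,420,460)): print("S",c,b[0],b[1],onz(S,*b[0],62).round(1))
o=cv2.resize(S["img"][v-60:v+60,u-80:u+80],(800,600));
cv2.imwrite("pics/s4.png",o[:,:,::-1])
E
```

```text
[-2.310e-01  2.140e-01 -9.000e-02  1.262e+00 -1.000e-03 -2.300e-01] [-3.140e+00  3.000e-03  3.141e+00] [ 553.9 -130.7  159.6] 20.925 0.27107537990907754
332 202 (np.float64(332.4198289515761), np.float64(202.2722429597743))
S green [277.  348.5] 69 [534.2 265.6  62. ]
S green [253.9 405.8] 129 [525.5 387.7  62. ]
S pink [361.6 307.4] 7 [412.6 113.2  62. ]
S pink [286.7 327. ] 72 [536.2 211.9  62. ]
S pink [318.2 324.7] 6 [480.7 185.7  62. ]
S purple [316.6 330.6] 103 [478.8 200.7  62. ]
```

View pics/s4.png

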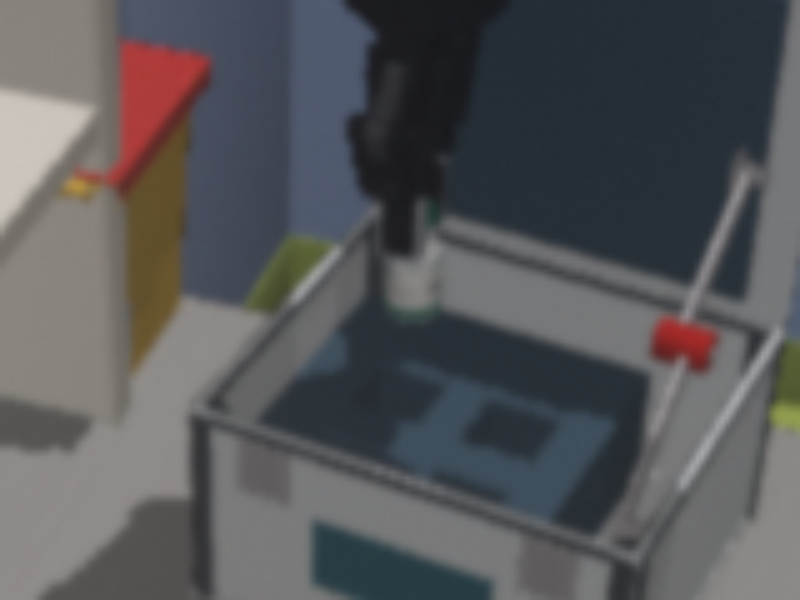

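```bash
python3 - <<'E'
from h import *
S=cam("side")
for P in ((564,-70,70),(554.4,-130.9,70),(504,-62.4,70),(495.7,-121.9,70)): 
    u,v=proj(S,P); print(P,(u-252)*5,(v-142)*5)
print(onz(S,252+512/5,142+430/5,70), onz(S,252+412/5,142+316/5,159.6-36.8))
c,r=ray(S,252+412/5,142+312/5); print(c+r*(-130.7-c[1])/r[1])
E
```

```text
(564, -70, 70) 338.28980832622307 460.2038908179162
(554.4, -130.9, 70) 396.7150037511851 390.3795843717208
(504, -62.4, 70) 455.7733636892948 498.43738374560996
(495.7, -121.9, 70) 507.5811746175799 427.2103560753128
[ 493.12883729 -120.56577464   70.        ] [ 546.25110573 -122.17889578  122.8       ]
[ 548.72046916 -130.7         118.71727351]
```

Emit:
apply_moves(targets=[-1,0.006,0,-0.04,0,-1,0,0,-0.04,0,-1,0,0,-0.03,0,-1,0,0,-0.02,0,-1,0,0,-0.016,0,-1,0,0,-0.01,0,-1,0,0,0,0,-1,0,0,0,0])

```text
t: 21.98
tool_pos: [556.5, -131.2, 80.5]
eef_rot: [-3.141, 0.002, 3.14]
contact_force: [0.2, 0.0, 0.4]
finger_gap: 0.272
gripper_force: 25.1
```

Emit:
apply_moves(targets=[0.05,0,0,0,0,0.05,0,0,0,0,0.05,0,0,0,0,0.05,0,0,0.06,0,0.05,0,0,0.08,0,0.05,0,0,0.08,0,0.05,-0.005,0.0865,0,0,0.05,-0.005,0.0865,0,0,0.05,-0.005,0.0865,0,0,0.05,-0.005,0.0865,0,0,0.05,-0.005,0.0865,0,0,0.05,-0.005,0.0865,0,0,0.05,-0.005,0.0865,0,0,0.05,-0.005,0.0865,0,0,0.05,-0.005,0.0865,0,0,0.05,-0.005,0.0865,0,0,0.05,-0.005,0.0865,0,0,0.05,-0.005,0.0865,0,0,0.05,0,0,0,0,0.05,0,0,0,0])

```text
t: 24.48
tool_pos: [526.2, 387.5, 190.0]
eef_rot: [-3.14, 0.001, 3.14]
contact_force: [-0.3, -0.4, -0.3]
finger_gap: 0.523
gripper_force: 0.0
```

```bash
cat > look.py <<'E'
from h import *
S=cam("side");T=cam("top")
s=bot.state();print(s["joints"].round(3),s["eef_rot"].round(3),s["tool_pos"].round(1),s["t"],s["finger_gap"])
for c in("green","pink","purple"):
    for b in blobs(S,c,(190,180,420,460)): print("S",c,b[0],b[1],onz(S,*b[0],62).round(1),onz(S,*b[0],98).round(1))
    for b in blobs(T,c,(195,195,465,295)): print("T",c,b[0],b[1],onz(T,*b[0],62).round(1),onz(T,*b[0],98).round(1))
E
python3 look.py
```

```text
[ 0.635  0.375  0.192  1.387 -0.002  0.638] [-3.140e+00  2.000e-03  3.139e+00] [526.5 386.8 190.5] 24.575 0.5257455060393711
S green [331.8 210.3] 59 [ 568.4 -179.9   62. ] [ 555.1 -133.1   98. ]
S green [277.  348.5] 73 [534.2 265.6  62. ] [522.6 290.9  98. ]
T green [412.7 223.4] 70 [ 562.2 -138.8   62. ] [ 556.7 -132.6   98. ]
T green [267.2 234.2] 48 [536.8 262.4  62. ] [531.9 257.7  98. ]
T green [221.7 238.6] 50 [525.9 387.9  62. ] [521.4 379.8  98. ]
S pink [361.6 307.4] 7 [412.6 113.2  62. ] [406.8 145.8  98. ]
S pink [286.7 326.9] 71 [536.3 211.6  62. ] [524.5 239.5  98. ]
T pink [287.3 233.2] 46 [538.9 206.9  62. ] [534.  203.7  98. ]
S purple [316.6 330.5] 104 [478.9 200.4  62. ] [470.  228.9  98. ]
T purple [289.1 254.4] 62 [480.3 201.9  62. ] [477.  198.9  98. ]
```

Emit:
apply_moves(targets=[0.05,-0.002,0.001,-0.08,0,0.05,0,0,-0.08,0,0.05,0,0,-0.08,0,0.05,0,0,-0.052,0,0.05,0,0,0,0,0.05,0,0,0,0,-1,0,0,0,0,-1,0,0,0,0,-1,0,0,0,0,-1,0,0,0,0,-1,0,0,0,0,-1,0,0,0,0])

```text
t: 26.08
tool_pos: [526.2, 388.7, 46.1]
eef_rot: [3.142, 0.004, 3.14]
contact_force: [-0.3, -0.8, 7.0]
finger_gap: 0.27
gripper_force: 23.6
```

Emit:
apply_moves(targets=[-1,0,0,0.097,0,-1,0,0,0.097,0,-1,0,0,0.097,0,-1,-0.005,-0.0851,0,0,-1,-0.005,-0.0851,0,0,-1,-0.005,-0.0851,0,0,-1,-0.005,-0.0851,0,0,-1,-0.005,-0.0851,0,0,-1,-0.005,-0.0851,0,0,-1,-0.005,-0.0851,0,0,-1,-0.005,-0.0851,0,0,-1,-0.005,-0.0851,0,0,-1,-0.005,-0.0851,0,0,-1,-0.005,-0.0851,0,0,-1,-0.005,-0.0851,0,0,-1,0,0,0,0,-1,0,0,-0.06,0,-1,0,0,0,0])

```text
t: 28.32
tool_pos: [494.0, -121.3, 158.2]
eef_rot: [3.141, -0.002, 3.14]
contact_force: [-0.9, 0.4, 0.3]
finger_gap: 0.269
gripper_force: 23.5
```

```bash
python3 look.py
```

```text
[-0.241  0.106 -0.218  1.246 -0.    -0.24 ] [-3.141e+00  2.000e-03  3.141e+00] [ 495.3 -121.6  160.3] 28.425 0.2692008475861738
S green [331.8 210.3] 60 [ 568.4 -179.9   62. ] [ 555.1 -133.1   98. ]
S green [277.  348.5] 69 [534.2 265.6  62. ] [522.6 290.9  98. ]
T green [411.6 222.2] 43 [ 565.6 -135.9   62. ] [ 560.  -129.7   98. ]
T green [267.3 234.2] 49 [536.8 262.1  62. ] [531.9 257.4  98. ]
S pink [361.6 307.4] 7 [412.6 113.2  62. ] [406.8 145.8  98. ]
S pink [286.7 327. ] 73 [536.2 211.9  62. ] [524.4 239.7  98. ]
S pink [318.2 324.7] 6 [480.7 185.7  62. ] [471.6 214.9  98. ]
T pink [287.3 233.2] 46 [538.9 206.9  62. ] [534.  203.7  98. ]
S purple [316.6 330.6] 103 [478.8 200.7  62. ] [469.9 229.1  98. ]
T purple [289.1 254.4] 62 [480.3 201.9  62. ] [477.  198.9  98. ]
```

Descend 78 mm.

Emit:
apply_moves(targets=[-1,0.002,0,-0.04,0,-1,0,0,-0.04,0,-1,0,0,-0.03,0,-1,0,0,-0.02,0,-1,0,0,-0.016,0,-1,0,0,-0.008,0,-1,0,0,0,0,-1,0,0,0,0])

```text
t: 29.42
tool_pos: [496.6, -122.3, 83.2]
eef_rot: [-3.14, 0.002, 3.14]
contact_force: [-0.1, -0.1, -0.5]
finger_gap: 0.264
gripper_force: 23.5
```

Emit:
apply_moves(targets=[-1,0,0,-0.002,0,0,0,0,0,0,0,0,0,0,0,0,0,0,0,0,0,0,0,0.06,0,0,0,0,0.08,0,0,0,0,0.07,0,0,0.0088,0.0855,0,0,0,0.0088,0.0855,0,0,0,0.0088,0.0855,0,0,0,0.0088,0.0855,0,0,0,0.0088,0.0855,0,0,0,0.0088,0.0855,0,0,0,0.0088,0.0855,0,0,0,0.0088,0.0855,0,0,0,0.0088,0.0855,0,0,0,0,0,0,0,0,0,0,0,0])

```text
t: 31.68
tool_pos: [535.7, 262.2, 186.6]
eef_rot: [-3.14, 0.001, 3.14]
contact_force: [0.6, -1.4, 0.5]
finger_gap: 0.5
gripper_force: 0.0
```

```bash
python3 look.py
```

```text
[ 0.455  0.263  0.032  1.338 -0.002  0.458] [-3.140e+00  2.000e-03  3.139e+00] [535.9 261.5 186.9] 31.775 0.4991823757350751
S green [332.  210.1] 64 [ 568.1 -180.9   62. ] [ 554.9 -134.    98. ]
S green [354.1 217.9] 68 [ 506.8 -169.1   62. ] [ 496.5 -122.8   98. ]
S green [276.8 347.1] 41 [535.8 262.8  62. ] [524.1 288.2  98. ]
T green [412.7 223.5] 69 [ 561.9 -138.8   62. ] [ 556.4 -132.6   98. ]
T green [409.9 245.1] 73 [ 502.2 -129.1   62. ] [ 498.3 -123.1   98. ]
S pink [361.6 307.4] 7 [412.6 113.2  62. ] [406.8 145.8  98. ]
S pink [286.8 327. ] 74 [536.  211.8  62. ] [524.3 239.7  98. ]
S pink [318.2 324.7] 6 [480.7 185.7  62. ] [471.6 214.9  98. ]
T pink [287.3 233.2] 46 [538.9 206.9  62. ] [534.  203.7  98. ]
S purple [316.6 330.6] 103 [478.8 200.7  62. ] [469.9 229.1  98. ]
T purple [290.4 253.7] 39 [482.1 198.4  62. ] [478.8 195.4  98. ]
```

Emit:
apply_moves(targets=[0,0.001,0.001,-0.08,0,0,0,0,-0.08,0,0,0,0,-0.08,0,0,0,0,-0.05,0,0,0,0,0,0,0,0,0,0,0,-1,0,0,0,0,-1,0,0,0,0,-1,0,0,0,0,-1,0,0,0,0,-1,0,0,0,0,-1,0,0,0,0])

```text
t: 33.28
tool_pos: [537.5, 263.4, 43.6]
eef_rot: [-3.142, 0.005, 3.14]
contact_force: [-1.1, -1.2, 5.9]
finger_gap: 0.248
gripper_force: 24.6
```

Emit:
apply_moves(targets=[-1,0,0,0.097,0,-1,0,0,0.097,0,-1,0,0,0.097,0,-1,-0.0083,-0.0815,0,0,-1,-0.0083,-0.0815,0,0,-1,-0.0083,-0.0815,0,0,-1,-0.0083,-0.0815,0,0,-1,-0.0083,-0.0815,0,0,-1,-0.0083,-0.0815,0,0,-1,-0.0083,-0.0815,0,0,-1,-0.0083,-0.0815,0,0,-1,0,0,0,0,-1,0,0,-0.06,0,-1,0,0,0,0,-1,0,0,0,0])

```text
t: 35.15
tool_pos: [503.5, -62.4, 158.1]
eef_rot: [-3.141, 0.002, 3.141]
contact_force: [0.6, -0.7, -0.4]
finger_gap: 0.24
gripper_force: 24.6
```

Emit:
apply_moves(targets=[-1,0.002,0,-0.04,0,-1,0,0,-0.04,0,-1,0,0,-0.03,0,-1,0,0,-0.02,0,-1,0,0,-0.016,0,-1,0,0,-0.01,0,-1,0,0,0,0,-1,0,0,0,0])

```text
t: 36.15
tool_pos: [504.4, -63.1, 79.5]
eef_rot: [-3.141, 0.002, 3.14]
contact_force: [0.1, 0.2, -0.2]
finger_gap: 0.242
gripper_force: 24.7
```

Emit:
apply_moves(targets=[-1,0,0,-0.001,0,0,0,0,0,0,0,0,0,0,0,0,0,0,0,0,0,0,0,0.06,0,0,0,0,0.08,0,0,0,0,0.08,0,0,0,0,0.08,0,-1,-0.08,0.05,0,0,-1,-0.08,0.05,0,-0.0233,-1,0,0,0,0,-1,0,0,0,0])

```text
t: 37.65
tool_pos: [424.7, -13.0, 229.0]
eef_rot: [-3.141, 0.003, 2.994]
contact_force: [0.5, -0.2, -0.0]
finger_gap: 0.001
gripper_force: 0.0
```

```bash
python3 look.py; python3 - <<'E'
from h import *
T=cam("top");S=cam("side")
for b in blobs(T,"red",(365,195,450,290)): print("T red",b)
for b in blobs(S,"red",(370,190,420,250)): print("S red",b)
a=cv2.resize(S["img"][90:240,280:480],(800,600));
cv2.imwrite("pics/s5.png",a[:,:,::-1])
E
```

```text
[-3.000e-02 -6.400e-02 -2.420e-01  1.391e+00 -1.000e-03  1.180e-01] [-3.140e+00  2.000e-03  2.993e+00] [425.  -13.3 228.7] 37.75 -0.0009672391773539338
S green [331.9 210.3] 59 [ 568.1 -180.    62. ] [ 554.9 -133.1   98. ]
S green [354.1 217.9] 67 [ 506.8 -169.1   62. ] [ 496.5 -122.8   98. ]
S green [344.3 233.2] 56 [ 512.7 -102.8   62. ] [502.1 -59.7  98. ]
T green [412.7 221. ] 29 [ 568.9 -139.1   62. ] [ 563.2 -132.8   98. ]
S pink [274.  321.9] 71 [564.2 208.4  62. ] [551.1 236.4  98. ]
S pink [304.7 319.8] 11 [509.6 183.   62. ] [499.2 212.2  98. ]
T pink [288.5 223.2] 44 [566.8 203.6  62. ] [561.1 200.5  98. ]
S purple [303.8 325.4] 104 [506.4 196.9  62. ] [496.1 225.5  98. ]
T purple [290.5 244.3] 62 [508.  198.1  62. ] [504.  195.2  98. ]
S red (array([388. , 209.7]), np.int32(66), array([383, 206,  12,   9], dtype=int32))
```

View pics/s5.png

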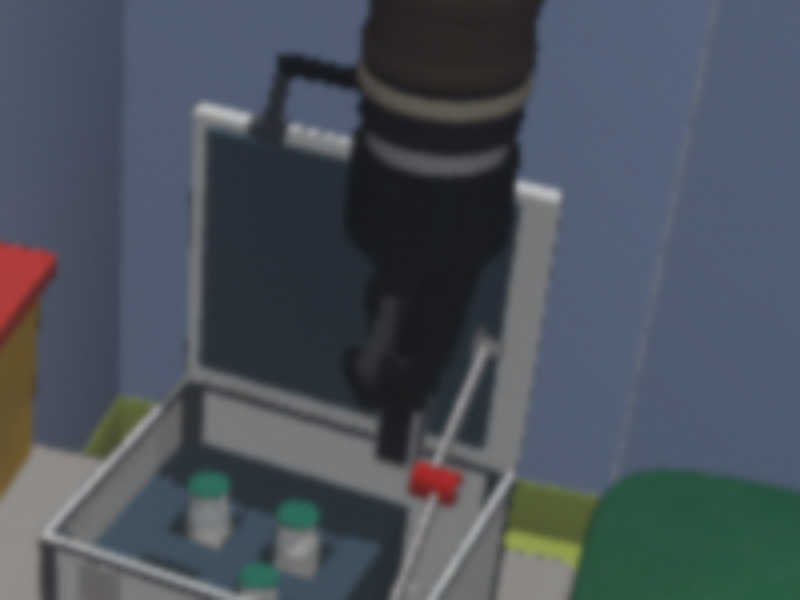

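Emit:
apply_moves(targets=[-1,-0.008,-0.075,0,0,-1,-0.008,-0.076,0,0,-1,0,0,-0.05,0,-1,0,0,-0.04,0,-1,0,0,0,0,-1,0,0,0,0])

```text
t: 38.6
tool_pos: [416.7, -88.7, 184.4]
eef_rot: [-3.141, 0.002, 2.993]
contact_force: [0.1, 0.1, -0.4]
finger_gap: 0.003
gripper_force: 0.0
```

```bash
python3 - <<'E'
from h import *
S=cam("side")
print(bot.state()["tool_pos"].round(1),bot.state()["contact_force"].round(1))
for b in blobs(S,"red",(370,190,420,250)): print("S red",b)
a=cv2.resize(S["img"][150:240,340:460],(800,600));
cv2.imwrite("pics/s6.png",a[:,:,::-1])
E
```

```text
[416.8 -88.6 184.6] [ 0.3  0.2 -0.6]
S red (array([388.4, 210.2]), np.int32(60), array([383, 207,  12,   8], dtype=int32))
```

View pics/s6.png

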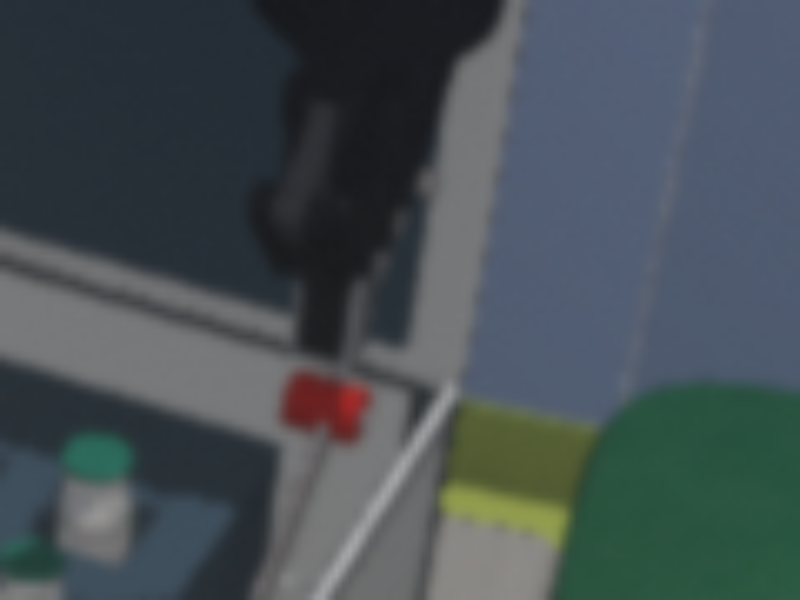

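Emit:
apply_moves(targets=[-1,0,0,-0.02,0,-1,0,0,-0.01,0,-1,0,-0.004,-0.01,0,-1,0,-0.004,-0.01,0,-1,0,-0.004,-0.01,0,-1,0,-0.004,-0.01,0])

```text
t: 39.4
tool_pos: [416.5, -96.7, 148.7]
eef_rot: [-3.141, 0.002, 2.993]
contact_force: [-0.1, -0.7, 4.4]
finger_gap: 0.001
gripper_force: 1.7
```

Emit:
apply_moves(targets=[-1,0,-0.003,-0.01,0,-1,0,-0.003,-0.01,0,-1,0,-0.003,-0.01,0,-1,0,-0.001,-0.006,0,-1,0,0,0,0,-1,0,0,0,0])

```text
t: 40.15
tool_pos: [415.9, -101.4, 130.5]
eef_rot: [-3.141, 0.001, 2.993]
contact_force: [0.9, 0.3, 0.6]
finger_gap: -0.004
gripper_force: 0.0
```

```bash
python3 - <<'E'
from h import *
S=cam("side")
print(bot.state()["tool_pos"].round(1),bot.state()["contact_force"].round(1))
for b in blobs(S,"red",(370,190,420,250)): print("S red",b)
a=cv2.resize(S["img"][60:240,280:520],(800,600));
cv2.imwrite("pics/s7.png",a[:,:,::-1])
E
```

```text
[ 415.9 -101.4  130.5] [ 0.2 -1.6  0.1]
S red (array([392.9, 220.6]), np.int32(9), array([392, 218,   3,   6], dtype=int32))
```

View pics/s7.png

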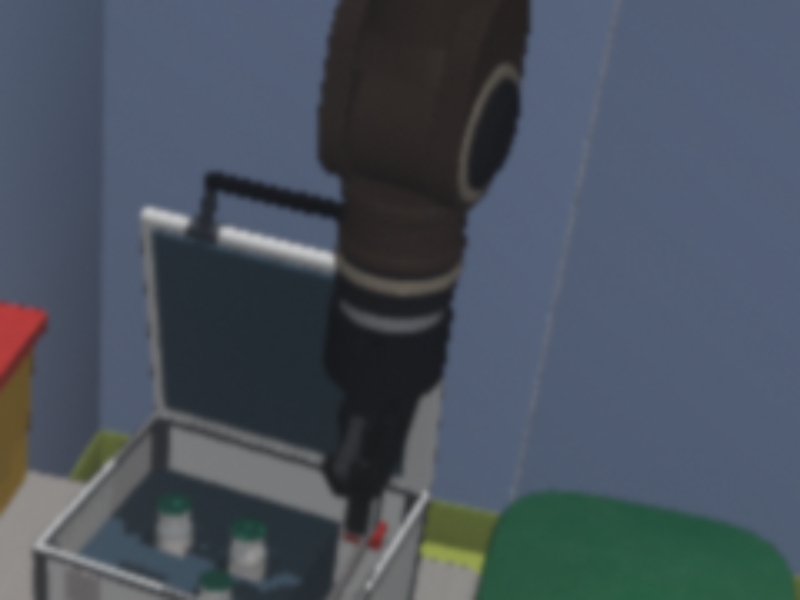

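Emit:
apply_moves(targets=[-1,0,0.01,0.04,0,-1,0,0.04,0.08,0,-1,0,0.08,0.08,0,-1,0,0.1,0.08,0,-1,0,0.1,0,0,-1,0,0.1,0,0,-1,0,0,0,0])

```text
t: 41.08
tool_pos: [415.9, 115.0, 269.6]
eef_rot: [-3.141, 0.001, 2.999]
contact_force: [0.5, -1.5, -0.2]
finger_gap: 0.002
gripper_force: 0.0
```

```bash
python3 - <<'E'
from h import *
S=cam("side");T=cam("top")
print(bot.state()["tool_pos"].round(1))
for b in blobs(T,"red",(365,195,450,290)): print("T red",b)
for b in blobs(S,"red",(370,190,420,250)): print("S red",b)
a=cv2.resize(S["img"][60:240,280:460],(600,600));b=cv2.resize(T["img"][185:305,360:500],(600,514))
b=T["img"]
def dark(d,x0,y0,x1,y1):
    m=(d["img"][y0:y1,x0:x1].max(2)<38).astype(np.uint8); n,_,st,c=cv2.connectedComponentsWithStats(m)
    return [(c[i]+[x0,y0],st[i]) for i in range(1,n) if st[i,4]>25]
print("T",dark(T,440,180,490,290));print("S",dark(S,330,90,430,150))
z=np.hstack([cv2.resize(S["img"][80:230,300:450],(400,400)),cv2.resize(T["img"][180:300,370:490],(400,400))])
cv2.imwrite("pics/s8.png",z[:,:,::-1])
E
```

```text
[416.  112.6 269.6]
T red (array([408.7, 276.5]), np.int32(58), array([406, 272,   7,  10], dtype=int32))
S red (array([389.2, 218.4]), np.int32(55), array([384, 215,  11,   9], dtype=int32))
T [(array([444.15916955, 234.5467128 ]), array([  0,  27,  10,  59, 289], dtype=int32))]
S [(array([409.7       ,  90.76666667]), array([74,  0, 13,  3, 30], dtype=int32)), (array([361.15151515, 102.21212121]), array([29,  6,  5, 13, 33], dtype=int32)), (array([348.575, 115.125]), array([13, 23, 13,  5, 40], dtype=int32)), (array([379.39473684, 122.80263158]), array([30, 26, 44, 10, 76], dtype=int32)), (array([377.02008032, 138.91566265]), array([ 24,  37,  50,  23, 498], dtype=int32))]
```

View pics/s8.png

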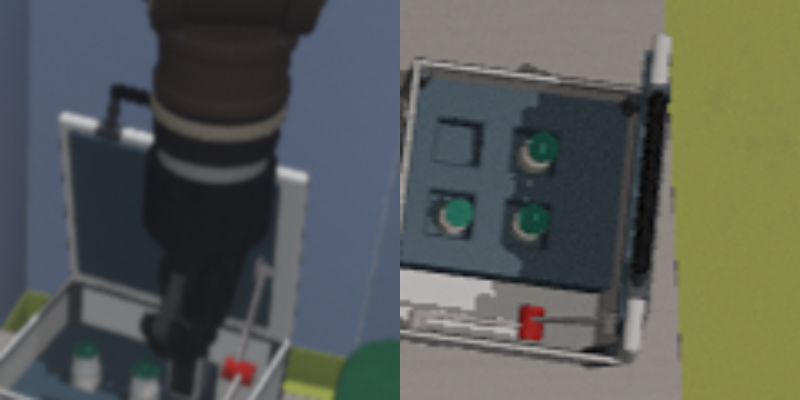

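```bash
python3 - <<'E'
from h import *
T=cam("top");S=cam("side")
print("K",tri(T,(408.7,276.5),S,(389.2,218.4)))
e=np.array([-.1426,-.99,0])
for uv in ((465.6,237),(445,235)):
  for z in(330,338,342): print(uv,z,onz(T,*uv,z).round(1), onz(T,*uv,z)@e)
P0=np.array([564,-70,0]);P3=np.array([495.7,-121.9,0]);print("pocket mid xcase",[(p@e) for p in(P0,P3)])
# case rim corners left-front/near from initial crop: front edge top px, z=115
for u,v in ((178,66),(128,472)): print("front rim",onz(T,340+u/5,185+v/5,115).round(1),onz(T,340+u/5,185+v/5,115)@e)
E
```

```text
K (array([ 413.32925213, -112.64269705,  126.15462421]), np.float64(0.9706155083666775))
(465.6, 237) 330 [ 489.7 -206.4  330. ] 134.45916890239994
(465.6, 237) 338 [ 488.7 -204.1  338. ] 132.36067501549059
(465.6, 237) 342 [ 488.2 -203.   342. ] 131.31142807203588
(445, 235) 330 [ 494.6 -161.7  330. ] 89.56446479999059
(445, 235) 338 [ 493.6 -159.8  338. ] 87.8076769655073
(445, 235) 342 [ 493.1 -158.8  342. ] 86.92928304826567
pocket mid xcase [np.float64(-11.126400000000002), np.float64(49.99418000000001)]
front rim [623.2 -33.3 115. ] -55.91032185484838
front rim [407.9  -2.1 115. ] -56.106187536030276
```

Emit:
apply_moves(targets=[0,0,0,0.09,0,0,0,0,0.09,0,0,0,0,0.09,0,0,0.026,-0.09,0,0,0,0.026,-0.09,0,0,0,0.026,-0.09,0,0,0,0.026,-0.09,0,0,0,0.026,-0.09,0,0,0,0.026,-0.094,0,0,0,0,0,0,0,0,0,0,0,0])

```text
t: 42.65
tool_pos: [493.6, -160.6, 404.8]
eef_rot: [-3.141, 0.001, 2.991]
contact_force: [0.4, 0.3, 0.9]
finger_gap: 0.496
gripper_force: 0.0
```

```bash
python3 - <<'E'
from h import *
S=cam("side");T=cam("top")
s=bot.state();p=s["tool_pos"];print(p.round(1),s["joints"].round(3),s["eef_rot"].round(3))
u,v=map(int,proj(S,[494,-160,337]));print(u,v)
a=cv2.resize(S["img"][v-75:v+75,u-100:u+100],(800,600));cv2.imwrite("pics/s9.png",a[:,:,::-1])
E
```

```text
[ 493.7 -159.4  405.3] [-3.120e-01  1.850e-01  4.210e-01  1.805e+00 -1.000e-03 -1.640e-01] [-3.141e+00  2.000e-03  2.993e+00]
367 118
```

View pics/s9.png

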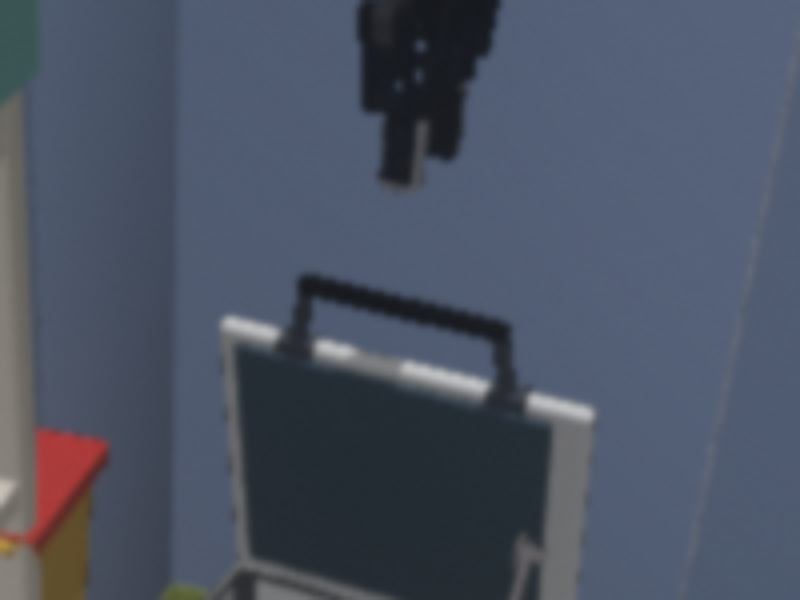

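Emit:
apply_moves(targets=[0,0,0,-0.06,0,0,0,0,-0.06,0,0,0,0,-0.044,0,0,0,0,0,0,0,0,0,0,0,-1,0,0,0,0,-1,0,0,0,0,-1,0,0,0,0,-1,0,0,0,0,-1,0,0,0,0,-1,0,0,0,0], force=40)

```text
t: 44.12
tool_pos: [494.5, -159.7, 323.8]
eef_rot: [-3.141, 0.004, 2.993]
contact_force: [0.2, 0.4, 5.7]
finger_gap: 0.121
gripper_force: 39.3
```

```bash
python3 - <<'E'
import numpy as np
t=np.linspace(1.365,0,25);R=221
h=R*np.diff(np.cos(t));z=R*np.diff(np.sin(t))
for a,b in zip(h,z): print(f"{a*.1426/500:.4f}, {a*.99/500:.4f}, {b/500:.4f}")
E
```

```text
0.0035, 0.0242, -0.0058
0.0034, 0.0238, -0.0072
0.0034, 0.0234, -0.0086
0.0033, 0.0229, -0.0099
0.0032, 0.0223, -0.0112
0.0031, 0.0216, -0.0125
0.0030, 0.0209, -0.0137
0.0029, 0.0201, -0.0149
0.0028, 0.0192, -0.0160
0.0026, 0.0183, -0.0171
0.0025, 0.0173, -0.0181
0.0023, 0.0162, -0.0190
0.0022, 0.0151, -0.0199
0.0020, 0.0140, -0.0208
0.0018, 0.0128, -0.0216
0.0017, 0.0116, -0.0223
0.0015, 0.0103, -0.0229
0.0013, 0.0090, -0.0234
0.0011, 0.0077, -0.0239
0.0009, 0.0063, -0.0243
0.0007, 0.0049, -0.0246
0.0005, 0.0035, -0.0249
0.0003, 0.0021, -0.0250
0.0001, 0.0007, -0.0251
```

Emit:
apply_moves(targets=[-1,0.0035,0.0242,-0.0058,0,-1,0.0034,0.0238,-0.0072,0,-1,0.0034,0.0234,-0.0086,0,-1,0.0033,0.0229,-0.0099,0,-1,0.0032,0.0223,-0.0112,0,-1,0.0031,0.0216,-0.0125,0,-1,0,0,0,0])

```text
t: 45.0
tool_pos: [504.8, -89.0, 296.4]
eef_rot: [3.14, 0.004, 2.995]
contact_force: [1.0, 5.7, 8.2]
finger_gap: 0.119
gripper_force: 41.7
```

Emit:
apply_moves(targets=[-1,0.003,0.0209,-0.0137,0,-1,0.0029,0.0201,-0.0149,0,-1,0.0028,0.0192,-0.016,0,-1,0.0026,0.0183,-0.0171,0,-1,0.0025,0.0173,-0.0181,0,-1,0.0023,0.0162,-0.019,0,-1,0.0022,0.0151,-0.0199,0,-1,0.002,0.014,-0.0208,0,-1,0,0,0,0])

```text
t: 46.12
tool_pos: [515.3, -16.6, 226.1]
eef_rot: [3.135, 0.003, 2.996]
contact_force: [1.1, 12.0, 5.9]
finger_gap: 0.123
gripper_force: 44.3
```

Emit:
apply_moves(targets=[-1,0.0018,0.0158,-0.0216,0,-1,0.0017,0.0146,-0.0223,0,-1,0.0015,0.0113,-0.0229,0,-1,0.0013,0.009,-0.0234,0,-1,0.0011,0.0077,-0.0239,0,-1,0,0,0,0])

```text
t: 46.88
tool_pos: [519.1, 11.0, 167.8]
eef_rot: [3.139, 0.003, 2.994]
contact_force: [3.9, 7.0, 0.8]
finger_gap: 0.122
gripper_force: 45.4
```

```bash
python3 - <<'E'
from h import *
S=cam("side")
s=bot.state();p=s["tool_pos"];print(p.round(1),s["contact_force"],s["finger_gap"])
a=cv2.resize(S["img"][80:290,270:480],(600,600));cv2.imwrite("pics/s10.png",a[:,:,::-1])
E
```

```text
[519.1  10.8 168.1] [ 3.90752653  7.85718846 -0.37106025] 0.11626070254560626
```

View pics/s10.png

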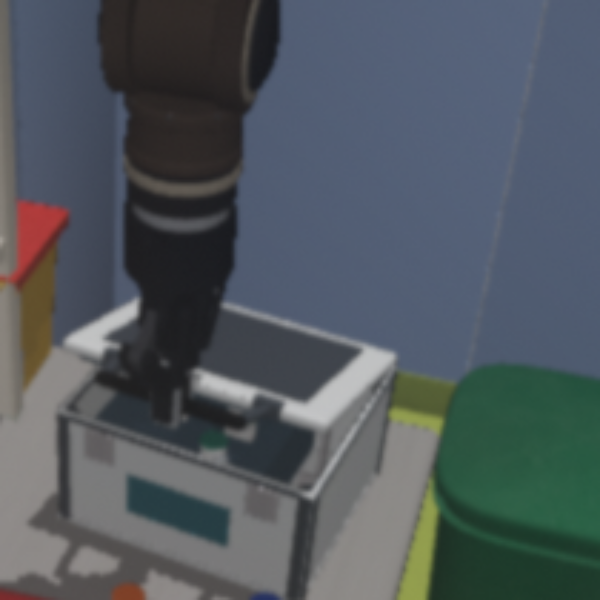

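Emit:
apply_moves(targets=[-1,0.0009,0.0065,-0.0243,0,-1,0.0007,0.0055,-0.0246,0,-1,0.0005,0.004,-0.0249,0,-1,0.0003,0.0025,-0.02,0,-1,0,0.001,-0.012,0,-1,0,0,-0.006,0,-1,0,0,0,0])

```text
t: 47.8
tool_pos: [520.6, 21.0, 112.4]
eef_rot: [3.138, 0.003, 2.995]
contact_force: [5.9, 9.5, 0.1]
finger_gap: 0.115
gripper_force: 46.7
```

Emit:
apply_moves(targets=[-1,0,0.002,-0.004,0,-1,0,0.001,-0.004,0,-1,0,0,-0.004,0,-1,0,0,-0.002,0,-1,0,0,0,0])

```text
t: 48.42
tool_pos: [520.7, 21.3, 105.6]
eef_rot: [3.14, 0.004, 2.994]
contact_force: [5.2, 5.9, -0.9]
finger_gap: 0.124
gripper_force: 46.7
```

Emit:
apply_moves(targets=[-1,0,0,-0.004,0,-1,0,0,-0.004,0,-1,0,0,0,0])

```text
t: 48.8
tool_pos: [520.9, 21.4, 104.6]
eef_rot: [3.139, 0.006, 2.994]
contact_force: [-3.6, 5.7, 18.4]
finger_gap: 0.119
gripper_force: 49.2
```

```bash
python3 - <<'E'
from h import *
S=cam("side")
s=bot.state();p=s["tool_pos"];print(p.round(1),s["contact_force"],s["finger_gap"])
a=cv2.resize(S["img"][160:280,280:440],(800,600));cv2.imwrite("pics/s11.png",a[:,:,::-1])
E
```

```text
[520.9  21.4 104.6] [-3.34710416  4.92739055 19.17071073] 0.11837386171776638
```

View pics/s11.png

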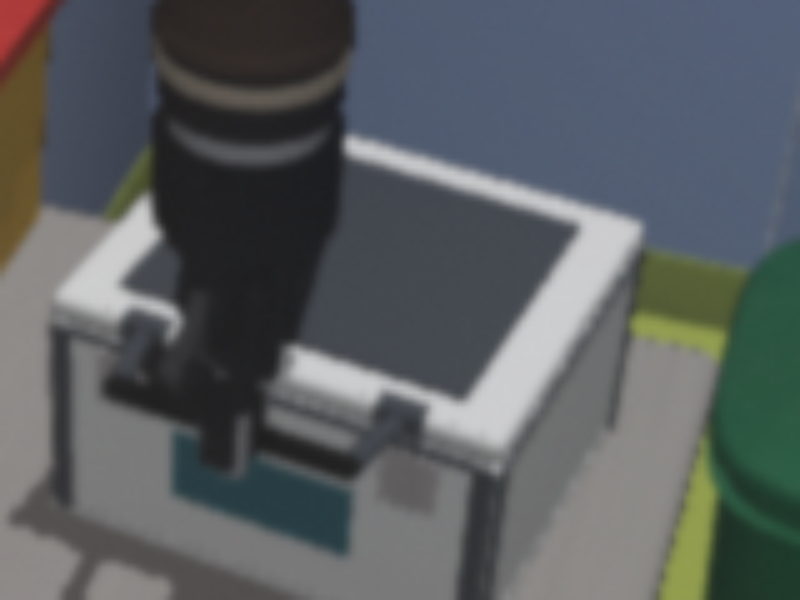

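Emit:
apply_moves(targets=[-1,0,0,0.002,0,-1,0,0,0,0,-0.45,0,0,0,0,-0.45,0,0,0,0,-0.45,0,0,0,0,-0.45,0,0,0,0,-0.45,0,0,0.01,0,-0.45,0,0,0.02,0,-0.45,0,0,0.03,0])

```text
t: 49.98
tool_pos: [519.1, 20.4, 133.4]
eef_rot: [-3.141, 0.002, 2.993]
contact_force: [-0.9, 0.6, 0.7]
finger_gap: 0.277
gripper_force: 0.0
```

Emit:
apply_moves(targets=[-0.45,0,0,0.06,0,-0.45,0,0,0.08,0,-0.45,-0.08,0,0.06,0,-0.45,-0.08,0,0,0,-0.45,-0.08,0,0,0,-0.45,-0.08,0,0,0,-0.45,0,0,0,0,-0.45,0,0,0,0,-0.45,0,0,0,0])

```text
t: 51.1
tool_pos: [360.1, 20.4, 232.8]
eef_rot: [-3.141, 0.002, 2.993]
contact_force: [-0.3, 0.0, -0.1]
finger_gap: 0.276
gripper_force: 0.0
```

```bash
python3 look.py; python3 - <<'E'
from h import *
S=cam("side");T=cam("top")
z=np.hstack([cv2.resize(S["img"][160:460,190:430],(400,500)),cv2.resize(T["img"][180:310,190:294+26],(400,400))[:400] if 0 else cv2.resize(T["img"][180:305,360:460],(400,500))])
cv2.imwrite("pics/s12.png",z[:,:,::-1])
E
```

```text
[ 5.800e-02 -1.860e-01 -3.380e-01  1.418e+00 -1.000e-03  2.060e-01] [-3.140e+00  1.000e-03  2.993e+00] [359.9  20.4 232.4] 51.2 0.27534707487181165
S pink [274.  321.9] 71 [564.2 208.4  62. ] [551.1 236.4  98. ]
S pink [304.8 320. ] 10 [509.3 183.4  62. ] [498.8 212.6  98. ]
T pink [288.6 223.2] 45 [566.8 203.3  62. ] [561.1 200.2  98. ]
S purple [303.7 325.4] 101 [506.6 197.   62. ] [496.3 225.6  98. ]
T purple [290.5 244.3] 62 [508.  198.1  62. ] [504.  195.2  98. ]
```

View pics/s12.png

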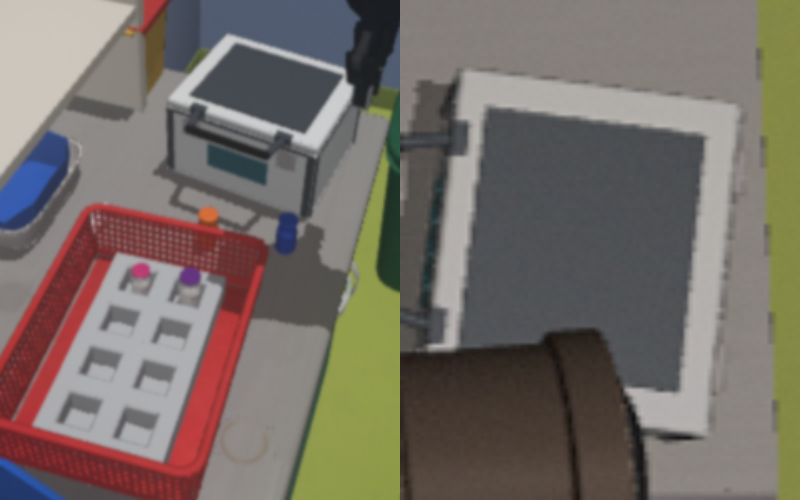

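The lid lies flat, the pink and purple vials stand in the tray, and the arm touches nothing, so I'm handing in.

```bash
python3 -c "
from cell import bot
print(bot.job_done())"
```

```text
the job is handed in; nothing more can be done
None
```

I handed the job in at about 51 s. All three green vials were standing in case pockets before I shut the lid, the purple and pink vials stand in the basket tray, and the stay is broken. The lid was lowered by its handle until it was shut; no verdict was shown.

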